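Clear the peeler away and hold out the honing steel

ROBOT

A 6-joint arm with a two-finger parallel gripper is mounted at the origin on the work surface. World frame = base frame: x ahead of the robot, y to its left, z up, the work surface at z = 0. Lengths are in m, angles in rad, forces in N, time in s.
With the tool pointing down it reaches from about 0.375 to 0.975 m from the base axis. Payload 3.8 kg.
Tool frame: the origin (TCP) lies at the very end of the fingers, on their centre line; the grasp point (between the pads) lies 19 mm behind it; z points along the fingers, y is the line along which they close (so a half turn about z gives the same grasp; the last joint's range is limited). The gripper opens to 85 mm and grips with 20 to 120 N. Pads are 22 mm wide; open, the fingers measure 114 mm over their backs; the gripper's body (76 mm by 85 mm) begins 54 mm behind the grasp point. The pads swing forward as they close: fully open they stand 13 mm farther back than shut.
Start: joints at [-1.195, 0.264, 1.604, -0, 1.274, -0.037], TCP at [0.271, -0.618, 0.231] pointing down, gripper open.
Joint ranges: [-2.63, 2.63], [-0.94, 2.18], [0.31, 2.57], [-1.31, 4.45], [0, 2.66], [-2.55, 2.55]. Speed limits (rad/s): [2.57, 2.57, 3.14, 3.14, 3.14, 3.14].

INTERFACE

Orientations are given as a rotation vector (axis times angle).
In Python, from workcell import monitor, viewer, job gives the robot as it stands. The module is installed in compiled form; this text tells all that it offers.
- The arm moves only by the tool step_arm, never from a script. Its argument "series" is one flat list of numbers, 4 for each row, row after row: the shift along the tool's x, y, z in m, then the turn about the tool's z in rad. A call has 1 to 8 rows; each row is the pose to reach, as a shift and turn from the pose commanded when the call began, along the tool's axes at that moment; what a row does not reach only later rows make up. A row lasts 1/8 s, in which the tool goes at most 62.5 mm and 10.7 degrees, less where a joint would pass 70% of its speed; a pose out of reach is approached as far as the arm can. A call with a gripper value outside its range is refused whole. "gripper" is the opening, from 0 (shut) to 1 (fully open), set as the call begins (left out, the last holds). The fingers move at their own pace and stop on an object; "newtons" is the grip in N (left out, the last holds). Time passes only in rows, so rows that repeat a pose let the fingers close. It gives the time, the measured TCP pose, the force, the opening and the grip force at its end, in the units of the state.
- monitor.read_state(): the state, without advancing time (a new reading comes with each control period).
- viewer.read_camera(name): name is "side" or "top" or "wrist"; returns a dict with "image" (420x560x3 uint8, red, green, blue), "intrinsics" (3x3 intrinsics, pixels), "T" (4x4, takes a point from camera to world coordinates); the wrist camera has in their place "hand_eye" (4x4, takes a point from camera to tool coordinates, whose origin is the TCP and whose axes are the flange's). Camera axes: x right, y up, looking along -z (the intrinsics and any distortion apply to the point x, -y, -z); pixel columns grow to the right and rows downward; lengths in m; the calibration is good to about 2 mm. A picture is of the moment at which its call begins: read the wrist's pose just before it. There is no depth.
- job.finish_job(): hands the job in; it is judged then, once.
Trained networks look in a picture, given as the dict that the camera call returned (one of the last four; its "shot" number tells which), for a name from the list of things; names that differ only in an ending like _2 or _b are one class to them, and where a whole thing is asked for, a point or a joint stands for the part that bears it (a point fixed in the world has none). Each returns a list of dicts, best first, with "score" (0 to 1); they miss things now and then, are a little off and sometimes report something else, mostly with a low value. They report only what shows in the picture. A call takes as long as a camera call. They do not tell look-alikes from the thing itself.
- viewer.boxes_of(picture, label): "extent" ([centre column, centre row, width, height] in pixels, round what is visible of it).
- viewer.spot_point(picture, label): "point" ([column, row] in pixels: a listed point, or the origin of a listed thing).
The state is a dict: "time": time; "q": joint angles; "joint_vel": joint speeds; "joint_torque": joint torques, N m; "tool_pos": TCP position; "tcp_rot": TCP orientation; "wrist_force": force on the tool from outside, world axes, zero at the start; "torque": the same for the moment, N m; "width": opening from 0.0 (shut) to 1.0 (fully open); "grip_force": force on a finger pad.
Only numpy, scipy, OpenCV 4.12 (cv2) and the standard library are available. Lean on these libraries where they do the work, as an engineer would, in place of code of your own. Each camera call takes 0.05 s, during which the arm holds its last target. There are 200 camera calls.

TASK

The peeling is done, so get set to touch up my knife over the chopping board: put the peeler that lies on the board away in the open drawer of the chest and push the drawer fully shut. Then draw the honing steel out of the knife block and hold it up level over the board, tip pointing away from you and about 15 cm above the board, and finish there still holding it steady. Leave the knives in the block, and leave the potatoes and the mug where they are.

Things in the scene. Friction and masses are not known exactly. Their poses are not given: they have to be found in the camera images.
- peeler: straight vegetable peeler, black handle with a steel blade end, lying flat on the board. Origin under the middle of the handle; x runs along it to the blade, y across, z up. Handle 110 long (x -55 to +55), 18 wide, 15 high; the blade end reaches x = +115, 25 wide. 60 g. It is as good either way up or round in the drawer
- board: fixed wooden chopping board, 240 (x) by 180 (y), 18 thick; origin under its centre, z up; its top is 18 above the table, its x points away from the robot, more or less
- chest: fixed wooden utensil chest with one drawer, 220 deep (x) by 250 wide (y) by 85 high; origin under its centre; the front looks to its -x, the robot's side. The front of its top board is at x = -95. It may stand left or right of the board, the knife block stands on the other side
- chest_drawer0 (a joint): how far the drawer is pulled out towards the chest's -x (m): 0 fully shut, starts at about 0.11 to 0.145; slides with 1 N of friction, stays where it is left, stops hard at 0
- drawer_floor (a point): centre of the drawer's inner floor, moves with the drawer, axes as the chest's; inside it measures 175 (x, -87 to +87) by 208 (y), floor 22 above the table, walls to 63 above the table, the 15 thick front to 71. Only the front part, as long as the drawer is pulled out, is open from above
- chest_drawer0_handle (a point): middle of the drawer's dark steel bar handle: bar 11 thick, 120 long along the chest's y, 47 above the table, 35 in front of the drawer front; moves with the drawer, axes as the chest's
- block: fixed wooden knife block, 150 wide (y), 196 high (handles to about 270); origin under the middle of its foot, its x away from the robot. Holes and handles lean 45 degrees: up and towards its -x. Two knives sit in its -y half, the honing steel in a round hole in its +y half
- steel_hole (a point): centre of the mouth of the steel's hole, on the slanted face of the block (face normal is 45 degrees up, towards the block's -x), 166 above the table; hole 13 across, 168 deep
- steel: honing steel: round rod 10 thick and 150 long, a 30 wide and 5 thick guard disc, black handle. Origin on the axis where rod meets guard; z runs along the rod to the tip (down and away while in the block), y is level and across the block. Handle from z = -5 to -106, 22 wide along y and 26 along x; the balance point is near the origin. 200 g, a loose fit in the hole, the guard rests on the face
- steel_mid (a point): middle of the steel's rod, 75 from the guard
- steel_tip (a point): tip of the steel's rod, 150 from the guard
- board_near (a point): middle of the board's near edge (its -x edge, the robot's side), on the top
- knife1 (a joint): how far the upper, larger knife is out of its slot (m), 0 fully in; its black handle, 28 by 17, stands 121 out of the face, 80 to the -y side of the steel
- knife2 (a joint): the same for the lower, smaller knife; handle 24 by 17, stands 106 out
- peeled: peeled pale potato 72 long, 52 thick, on the far left part of the board; origin under its middle
- potato: red unpeeled potato 90 long, 62 thick, on the table beyond the board; origin under its middle
- mug: white mug 80 across, 85 high, on the table beyond the board; origin under its middle
Not all that is in view belongs to the job. Leave any blue, brown or yellow look-alike of the peeler alone.

How it is judged:
On the way, in this order (a step that is already met when the one before it is completed fails the run):
1. the peeler lies in the drawer and the drawer is fully shut (x of peeler in the frame of drawer_floor between -0.09 and 0.09 m and y of peeler in the frame of drawer_floor between -0.106 and 0.106 m and z of peeler in the frame of drawer_floor between -0.01 and 0.035 m and value of joint chest_drawer0 below 0.008 m), for 0.2 s.
2. the honing steel is gripped and drawn clear of the block (contact force between steel and the fingers above 1 N and distance between steel and steel_hole above 0.155 m and height (world z) of steel above 0.13 m), for 0.1 s.
At the end, for the whole second after the job is handed in: Peeler inside the drawer, drawer shut within 8 mm. Fingers hold the steel at rest: level within 15 degrees, rod middle over the board, guard 13 cm and tip 11 cm or more above the table, tip to the board's far side within 40 degrees of its x; not touching block, chest or board (all of step 1 and contact force between steel and the fingers above 1 N and height (world z) of steel above 0.13 m and height (world z) of steel_tip above 0.11 m and angle between steel's own z axis and vertical between 1.311 and 1.831 rad and x of steel_mid in the frame of board between -0.12 and 0.12 m and y of steel_mid in the frame of board between -0.09 and 0.09 m and angle between the z axis of steel and the x axis of board, either way round below 0.7 rad and z of board_near in the frame of steel below 0.09 m and contact force between steel and block below 0.1 N and contact force between steel and chest below 0.1 N and contact force between steel and board below 0.1 N and linear speed of steel below 0.05 m/s and angular speed of steel below 0.3 rad/s); the arm keeps its last pose, push and grip.
It fails at once if a knife is pulled more than 2 cm out of the block (value of joint any of knife1, knife2 above 0.02 m).
It fails at once if the mug or a potato is shifted by more than 4 cm (distance of any of mug, potato, peeled from where it was at the start of the episode above 0.04 m).
It also fails if it takes over 66 s, if anything falls off the work surface, if the arm or the gripper's body presses on something with over 40 N, if the wrist force passes 120 N, or if a joint passes its speed limit or range.

## Working session

There is one attempt and no reset: what is moved stays moved. The work goes in short steps, Python scripts to look and compute and a tool call to move; the robot and the scene stay as the last step left them, time stands still between calls to the robot, and variables do not carry over. Pictures are saved under pics/ and viewed, at most 10 in all, crops included, and the job is handed in when it is done.

Besides the shell and the picture viewer there is one more tool, called as name(argument=value, ...) on one line, values as JSON. step_arm: Moves the arm, as the interface text tells. Its arguments: {"type":"object","properties":{"series":{"type":"array"},"gripper":{"type":"number"},"newtons":{"type":"number"}},"required":["series"]}

```bash
mkdir -p pics && cat > h.py <<'E'
import numpy as np, cv2
from scipy.spatial.transform import Rotation as R
from workcell import monitor, viewer, job
def shot(n):
    s=monitor.read_state(); p=viewer.read_camera(n)
    if 'T' in p: T=np.array(p['T'])
    else:
        B=np.eye(4); B[:3,:3]=R.from_rotvec(s['tcp_rot']).as_matrix(); B[:3,3]=s['tool_pos']; T=B@np.array(p['hand_eye'])
    p['Tw']=T; return p
def ray(p,uv):
    K=np.array(p['intrinsics']); d=np.linalg.inv(K)@np.array([uv[0],uv[1],1.]); d=d*[1,-1,-1]
    return p['Tw'][:3,3], p['Tw'][:3,:3]@d
def onz(p,uv,z):
    o,d=ray(p,uv); return o+d*(z-o[2])/d[2]
def proj(p,X):
    x=np.linalg.inv(p['Tw'])@np.append(X,1); v=np.array(p['intrinsics'])@(x[:3]*[1,-1,-1]); return v[:2]/v[2]
def tri(rs):
    A=0;b=0
    for o,d in rs:
        d=d/np.linalg.norm(d); M=np.eye(3)-np.outer(d,d); A=A+M; b=b+M@o
    return np.linalg.solve(A,b)
def save(p,f,im=None): cv2.imwrite(f,cv2.cvtColor(p['image'] if im is None else im,cv2.COLOR_RGB2BGR))
E
python3 - <<'E'
from h import *
np.set_printoptions(precision=3,suppress=True)
s=monitor.read_state(); print(R.from_rotvec(s['tcp_rot']).as_matrix(),s['tool_pos'],s['time'])
P={n:shot(n) for n in('top','side')}
for n,p in P.items():
    save(p,f'pics/{n}0.png'); print(n,[k for k in p],p['Tw'][:3,3])
    for l in ['peeler','board','chest','drawer_floor','chest_drawer0_handle','block','steel_hole','steel','board_near','peeled','potato','mug','knife1','knife2']:
        try:
            print(l,[(np.round(d['point']).tolist(),round(d['score'],2)) for d in viewer.spot_point(p,l)[:3]])
        except Exception as e: print(l,e)
E
```

```text
[[ 0.916  0.401 -0.001]
 [ 0.401 -0.916  0.002]
 [ 0.    -0.002 -1.   ]] [ 0.271 -0.618  0.23 ] 0.0
top ['image', 'intrinsics', 'T', 'shot', 'Tw'] [ 0.286 -0.063  1.546]
peeler [([430.0, 195.0], 0.85), ([172.0, 297.0], 0.79), ([348.0, 250.0], 0.72)]
board [([269.0, 214.0], 0.77)]
chest [([157.0, 160.0], 0.94)]
drawer_floor [([146.0, 198.0], 0.63)]
chest_drawer0_handle [([138.0, 240.0], 0.84), ([156.0, 156.0], 0.52)]
block [([370.0, 147.0], 0.61)]
steel_hole [([366.0, 164.0], 0.87)]
steel [([366.0, 165.0], 0.65)]
board_near [([273.0, 257.0], 0.74)]
peeled [([252.0, 193.0], 0.9), ([154.0, 155.0], 0.34)]
potato [([282.0, 137.0], 0.71)]
mug [([245.0, 136.0], 0.65)]
knife1 it knows: block, board, board_near, chest, chest_drawer0_handle, drawer_floor, mug, peeled, peeler, potato, steel, steel_hole, steel_mid, steel_tip
knife2 it knows: block, board, board_near, chest, chest_drawer0_handle, drawer_floor, mug, peeled, peeler, potato, steel, steel_hole, steel_mid, steel_tip
side ['image', 'intrinsics', 'T', 'shot', 'Tw'] [ 0.37  -1.114  1.024]
peeler [([340.0, 361.0], 0.76), ([284.0, 235.0], 
[... 156 characters left out ...]
[306.0, 210.0], 0.21)]
chest_drawer0_handle [([344.0, 247.0], 0.75), ([254.0, 153.0], 0.65)]
block [([378.0, 290.0], 0.78)]
steel_hole [([345.0, 244.0], 0.93)]
steel [([348.0, 245.0], 0.5)]
board_near [([249.0, 228.0], 0.83), ([322.0, 165.0], 0.41)]
peeled [([304.0, 210.0], 0.74), ([364.0, 226.0], 0.49)]
potato [([361.0, 228.0], 0.77), ([345.0, 248.0], 0.23)]
mug [([356.0, 204.0], 0.89)]
knife1 it knows: block, board, board_near, chest, chest_drawer0_handle, drawer_floor, mug, peeled, peeler, potato, steel, steel_hole, steel_mid, steel_tip
knife2 it knows: block, board, board_near, chest, chest_drawer0_handle, drawer_floor, mug, peeled, peeler, potato, steel, steel_hole, steel_mid, steel_tip
```

View pics/top0.png

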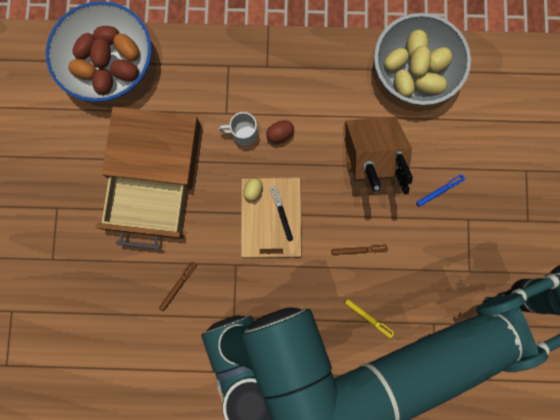

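View pics/side0.png

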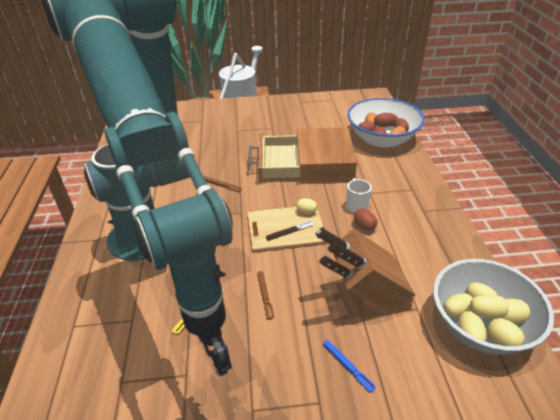

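The board shows a black-handled peeler with a steel blade in top view, about (283,215), blade towards (276,190). Look-alikes are blue (440,190), brown (360,250), brown (178,287) and yellow (370,318). Only the one on the board is black and steel, so I'll confirm it with an enlarged crop. The chest is on the left with its drawer open, and the block is on the right with the steel's handle at (372,175).

```bash
python3 - <<'E'
from h import *
np.set_printoptions(precision=3,suppress=True)
t=shot('top'); s=shot('side')
im=t['image']; a=cv2.resize(im[170:265,90:310],None,fx=3.6,fy=3.6,interpolation=cv2.INTER_CUBIC)
b=cv2.resize(im[110:220,330:440],None,fx=2.5,fy=2.5,interpolation=cv2.INTER_CUBIC)
out=np.zeros((a.shape[0]+b.shape[0],a.shape[1],3),np.uint8); out[:a.shape[0]]=a; out[a.shape[0]:,:b.shape[1]]=b[:, :a.shape[1]]
sc=s['image'][215:285,300:400]; sc=cv2.resize(sc,None,fx=2.5,fy=2.5,interpolation=cv2.INTER_CUBIC); h,w=sc.shape[:2]; out[a.shape[0]:a.shape[0]+h,300:300+w]=sc
cv2.imwrite('pics/crop1.png',cv2.cvtColor(out[:600],cv2.COLOR_RGB2BGR)); print(out.shape)
# black handle blob on board
g=im[180:255,243:300].astype(int).max(2); m=(g<60).astype(np.uint8)
ys,xs=np.nonzero(m); P=np.array([onz(t,(x+243,y+180),.018+.01) for x,y in zip(xs,ys)])[:,:2]
c=P.mean(0); w,v=np.linalg.eigh(np.cov(P.T)); print('handle',len(P),c,np.sqrt(w*12),v[:,1],np.degrees(np.arctan2(v[1,1],v[0,1])))
for l,uv,z in [('boardc',(271,217.5),.018),('b00',(241,257),.018),('b01',(302,257),.018),('b10',(242,178),.018),('b11',(300,178),.018),('ctopL',(111,109),.085),('ctopR',(200,117),.085),('cfrL',(105,175),.085),('cfrR',(188,184),.085),('dh',(138,240),.047),('dfrL',(99,227),.071),('dfrR',(182,236),.071),('mug',(245,128),.05),('pot',(280,132),.03),('peeled',(253,189),.04),('bt0',(346,121),.196),('bt1',(401,118),.196)]: print(l,onz(t,uv,z))
print('hole tri',tri([ray(t,(366,164)),ray(s,(345,244))]),onz(t,(366,164),.166),onz(s,(345,244),.166))
print('dh',tri([ray(t,(138,240)),ray(s,(254,153))]),'floor',onz(t,(146,198),.022))
print('base px',proj(t,[0,0,0]))
E
```

```text
(617, 792, 3)
handle 168 [ 0.461 -0.069] [0.014 0.105] [-0.946 -0.325] -161.0275991978148
boardc [ 0.477 -0.028  0.018]
b00 [0.356 0.057 0.018]
b01 [ 0.362 -0.123  0.018]
b10 [0.594 0.063 0.018]
b11 [ 0.599 -0.112  0.018]
ctopL [0.776 0.452 0.085]
ctopR [0.76  0.188 0.085]
cfrL [0.578 0.454 0.085]
cfrR [0.559 0.213 0.085]
dh [0.396 0.357 0.047]
dfrL [0.428 0.465 0.071]
dfrR [0.409 0.224 0.071]
mug [0.741 0.058 0.05 ]
pot [ 0.737 -0.047  0.03 ]
peeled [0.558 0.028 0.04 ]
bt0 [ 0.724 -0.227  0.196]
bt1 [ 0.736 -0.376  0.196]
hole tri [ 0.609 -0.286  0.172] [ 0.613 -0.287  0.166] [ 0.608 -0.28   0.166]
dh [0.395 0.354 0.057] floor [0.524 0.348 0.022]
base px [256.215 381.216]
```

View pics/crop1.png

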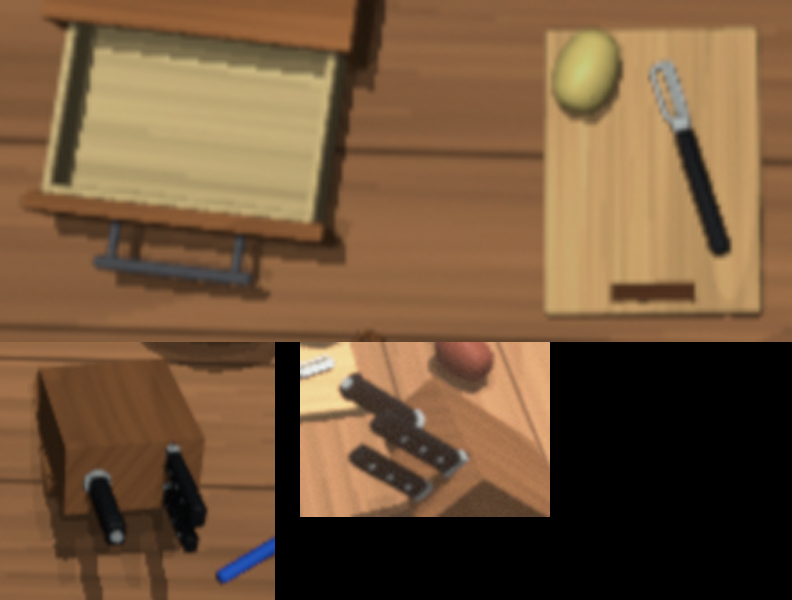

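The crop confirms it: the black handle with steel blade lies on the board, and nothing else there resembles it. Next I'll work out the moves.

```bash
cat >> h.py <<'E'
def delta(xyz,yaw):
    "shift in tool axes and turn to reach xyz with tool x at world yaw (deg)"
    s=monitor.read_state(); M=R.from_rotvec(s['tcp_rot']).as_matrix()
    y=np.degrees(np.arctan2(M[1,0],M[0,0])); d=M.T@(np.array(xyz)-s['tool_pos'])
    t=-np.radians((yaw-y+180)%360-180); print('t',round(s['time'],2),np.round(s['tool_pos'],4),'yaw',round(y,1),'| delta',np.round(d,4),'turn',round(t,3),'q',np.round(s['q'],2))
E
python3 -c "
from h import *
delta((.470,-.066,.15),19)"
```

```text
t 1.4 [ 0.2708 -0.6183  0.2313] yaw 23.7 | delta [ 0.404  -0.426   0.0813] turn 0.081 q [-1.19  0.26  1.6   0.    1.27 -0.04]
```

step_arm(series=[0.404,-0.426,0.02,0.081,0.404,-0.426,0.02,0.081,0.404,-0.426,0.02,0.081,0.404,-0.426,0.02,0.081,0.404,-0.426,0.02,0.081,0.404,-0.426,0.05,0.081,0.404,-0.426,0.08,0.081,0.404,-0.426,0.08,0.081], gripper=0.6)

```text
time: 2.4
tool_pos: [0.4393, -0.1515, 0.1779]
tcp_rot: [3.097, 0.518, 0.003]
wrist_force: [0.8, -0.3, -0.2]
width: 0.599
grip_force: 0.0
```

step_arm(series=[0,0,0,0,0,0,0,0])

```text
time: 2.65
tool_pos: [0.4387, -0.1533, 0.1779]
tcp_rot: [3.097, 0.521, 0.0]
wrist_force: [-0.7, 0.4, -1.0]
width: 0.6
grip_force: 0.0
```

```bash
python3 - <<'E'
from h import *
delta((.470,-.066,.15),19)
p=shot('wrist'); save(p,'pics/w1.png')
im=p['image']; print([ (np.round(d['point']),d['score'],onz(p,d['point'],.022)) for d in viewer.spot_point(p,'peeler')[:2]])
E
```

```text
t 2.65 [ 0.4387 -0.1533  0.1779] yaw 19.1 | delta [ 0.0581 -0.0723  0.0278] turn 0.002 q [-0.39 -0.1   2.1  -0.    1.14  0.85]
[(array([200., 151.]), 0.82, array([ 0.4571647 , -0.07274144,  0.022     ]))]
```

step_arm(series=[0.057,-0.073,0.04,0,0.057,-0.073,0.06,0,0.057,-0.073,0.07,0,0.057,-0.073,0.07,0])

```text
time: 3.25
tool_pos: [0.4681, -0.067, 0.1072]
tcp_rot: [3.099, 0.517, -0.002]
wrist_force: [-0.0, -0.8, 0.6]
width: 0.6
grip_force: 0.0
```

```bash
python3 - <<'E'
from h import *
p=shot('wrist'); save(p,'pics/w2.png'); im=p['image']
print([ (np.round(d['point']),d['score'],onz(p,d['point'],.022)) for d in viewer.spot_point(p,'peeler')[:2]])
print('tcp px',proj(p,[*monitor.read_state()['tool_pos'][:2],.028]))
g=im.astype(int).max(2); n,l,st,c=cv2.connectedComponentsWithStats((g<60).astype(np.uint8))
for i in range(1,n):
    if st[i,4]>400: 
        ys,xs=np.nonzero(l==i); P=np.array([onz(p,(x,y),.03) for x,y in zip(xs[::5],ys[::5])])[:,:2]; w,v=np.linalg.eigh(np.cov(P.T)); print(st[i],P.mean(0),np.sqrt(w*12),np.degrees(np.arctan2(v[1,1],v[0,1])))
delta((.469,-.067,.021),19)
E
```

```text
[(array([272., 225.]), 0.76, array([ 0.45999067, -0.06919982,  0.022     ])), (array([435., 352.]), 0.66, array([ 0.39507585, -0.24505205,  0.022     ]))]
tcp px [273.37989888 215.69522075]
[ 259  161   23  134 2901] [ 0.45931752 -0.06798522] [0.01670444 0.10571291] -160.9652248474262
[    0   249   560   171 53011] [ 0.34442511 -0.11211075] [0.13468304 0.45341249] 108.41011513758231
t 3.35 [ 0.4694 -0.0673  0.1087] yaw 18.9 | delta [-0.0004 -0.0005  0.0877] turn -0.002 q [-0.19 -0.01  2.15 -0.    1.    1.05]
```

View pics/w2.png

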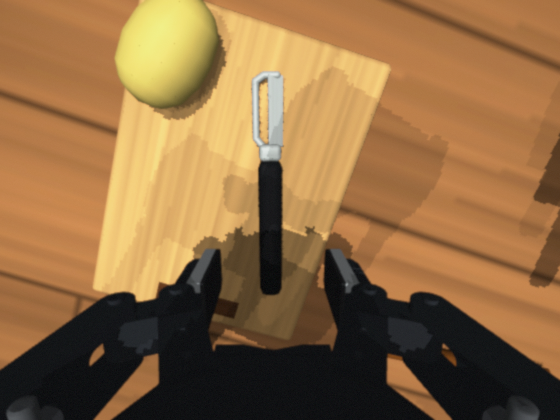

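The peeler handle runs (270,160)–(270,292), centred between the fingertips at (215,260) and (335,260). Descending now.

step_arm(series=[0,0,0.05,0,0,0,0.08,0,0,0,0.087,0,0,0,0.087,0])

```text
time: 3.85
tool_pos: [0.4695, -0.0664, 0.0216]
tcp_rot: [3.098, 0.517, 0.002]
wrist_force: [0.1, 0.3, 0.7]
width: 0.599
grip_force: 0.0
```

step_arm(series=[0,0,0,0,0,0,0,0,0,0,0,0,0,0,0,0], gripper=0, newtons=40)

```text
time: 4.35
tool_pos: [0.4703, -0.066, 0.0223]
tcp_rot: [3.097, 0.519, 0.005]
wrist_force: [-1.2, -0.5, 6.1]
width: 0.196
grip_force: 39.9
```

step_arm(series=[0,0,-0.06,0,0,0,-0.12,0,0,0,-0.12,0])

```text
time: 4.72
tool_pos: [0.4734, -0.0664, 0.1469]
tcp_rot: [3.094, 0.518, 0.018]
wrist_force: [0.7, -0.1, -0.8]
width: 0.195
grip_force: 39.5
```

```bash
python3 - <<'E'
from h import *
print(monitor.read_state()['width'],monitor.read_state()['grip_force'])
# drawer: yaw -4.5, chest origin
cy=np.radians(-4.5); ex=np.array([np.cos(cy),np.sin(cy)]); ey=np.array([-ex[1],ex[0]])
h=np.array([.396,.356])           # handle bar mid
f=h+ex*.035; mid=f+ex*.065
print('front',f,'mid of opening',mid)
tgt=mid-ey*.020                   # grasp is 10 mm blade-ward of handle centre, offset -30+10
delta((*tgt,.15),85.5)
E
```

```text
0.19496819145536504 39.491575956344604
front [0.43089211 0.35325393] mid of opening [0.49569173 0.34815409]
t 4.72 [ 0.4734 -0.0664  0.1469] yaw 19.0 | delta [ 0.1483 -0.3663 -0.0038] turn -1.16 q [-0.19 -0.05  2.11  0.    1.07  1.05]
```

step_arm(series=[0.155,-0.364,0,-1.16,0.155,-0.364,0,-1.16,0.155,-0.364,0,-1.16,0.155,-0.364,0,-1.16,0.155,-0.364,0,-1.16,0.155,-0.364,0,-1.16,0.155,-0.364,0,-1.16,0.155,-0.364,0,-1.16])

```text
time: 5.72
tool_pos: [0.4957, 0.3297, 0.1393]
tcp_rot: [-2.306, -2.134, 0.003]
wrist_force: [-0.3, -0.4, -0.6]
width: 0.199
grip_force: 39.5
```

```bash
python3 - <<'E'
from h import *
delta((.502,.328,.035),85.5)
p=shot('wrist'); save(p,'pics/w3.png')
for n in ('drawer_floor','chest_drawer0_handle'): print(n,[(np.round(d['point']),d['score'],onz(p,d['point'],.022 if n[0]=='d' else .047)) for d in viewer.spot_point(p,n)[:2]])
E
```

```text
t 5.72 [0.4957 0.3297 0.1393] yaw 85.6 | delta [-0.0011  0.0066  0.1043] turn 0.001 q [ 0.55  0.19  1.87 -0.    1.08  0.62]
drawer_floor [(array([301., 185.]), 0.95, array([0.52108261, 0.34581689, 0.022     ]))]
chest_drawer0_handle [(array([121., 192.]), 0.94, array([0.37678925, 0.3565193 , 0.047     ]))]
```

View pics/w3.png

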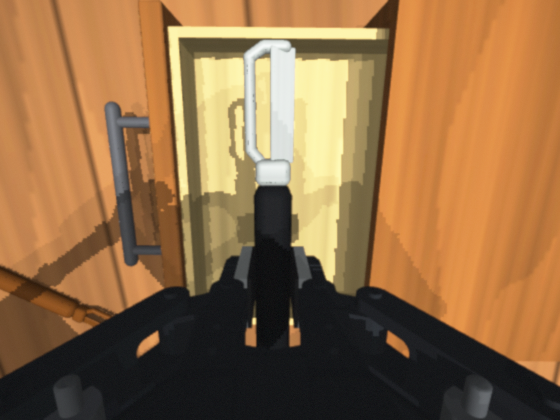

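The peeler is held over the drawer opening, with its blade tip at (270,45) inside the walls. Lowering and releasing.

step_arm(series=[-0.001,0.006,0.05,0,-0.001,0.006,0.09,0,-0.001,0.006,0.108,0,-0.001,0.006,0.108,0])

```text
time: 6.38
tool_pos: [0.5016, 0.3259, 0.0314]
tcp_rot: [-2.309, -2.13, 0.005]
wrist_force: [-0.5, -0.2, -0.9]
width: 0.199
grip_force: 39.5
```

step_arm(series=[0,0,0,0,0,0,0,0,0,0,0,0], gripper=0.45)

```text
time: 6.75
tool_pos: [0.5035, 0.3282, 0.0342]
tcp_rot: [2.307, 2.132, 0.004]
wrist_force: [-0.3, -0.1, -0.3]
width: 0.451
grip_force: 0.0
```

step_arm(series=[0,0,-0.06,0,0,0,-0.12,0,0,0,-0.14,0,0,0,-0.14,0])

```text
time: 7.25
tool_pos: [0.5038, 0.3285, 0.1752]
tcp_rot: [2.306, 2.131, 0.008]
wrist_force: [-0.3, -0.8, -0.0]
width: 0.451
grip_force: 0.0
```

```bash
python3 - <<'E'
from h import *
p=shot('wrist'); save(p,'pics/w4.png')
for n in ('peeler','drawer_floor','chest_drawer0_handle'): print(n,[(np.round(d['point']),d['score'],onz(p,d['point'],.047 if n[0]=='c' else .022)) for d in viewer.spot_point(p,n)[:2]])
delta((.31,.358,.20),85.5)
E
```

```text
peeler [(array([ 44., 265.]), 0.9, array([0.25742243, 0.27401958, 0.022     ])), (array([274., 212.]), 0.79, array([0.5040881 , 0.31333739, 0.022     ]))]
drawer_floor [(array([291., 178.]), 0.73, array([0.52347487, 0.34607762, 0.022     ]))]
chest_drawer0_handle [(array([129., 185.]), 0.58, array([0.37572352, 0.35568832, 0.047     ]))]
t 7.45 [0.5009 0.3266 0.1698] yaw 85.5 | delta [ 0.0161 -0.1929 -0.0295] turn -0.0 q [0.54 0.17 1.84 0.   1.14 0.62]
```

The peeler lies in the drawer at about (.504,.313). Next I'll go in front of the handle and push the drawer shut.

step_arm(series=[0.019,-0.183,0,0,0.019,-0.183,0,0,0.019,-0.183,0,0,0.019,-0.183,0.05,0,0.019,-0.183,0.1,0,0.019,-0.183,0.14,0,0.019,-0.183,0.14,0], gripper=0)

```text
time: 8.32
tool_pos: [0.3176, 0.357, 0.0277]
tcp_rot: [2.307, 2.132, -0.019]
wrist_force: [-0.1, -0.5, 0.3]
width: 0.002
grip_force: 0.0
```

step_arm(series=[0,0.04,0,0,0,0.07,0,0,0,0.1,0,0,0,0.13,0,0,0,0.15,0,0,0,0.15,0,0])

```text
time: 9.07
tool_pos: [0.473, 0.3495, 0.0337]
tcp_rot: [2.309, 2.13, 0.004]
wrist_force: [0.8, -0.7, -0.1]
width: 0.0
grip_force: 0.0
```

```bash
python3 - <<'E'
from h import *
delta((.51,.345,.03),85.5); s=monitor.read_state(); print(s['wrist_force'])
p=shot('side'); t=shot('top')
a=[d for d in viewer.spot_point(p,'chest_drawer0_handle')[:2]]; b=[d for d in viewer.spot_point(t,'chest_drawer0_handle')[:2]]
print([(x['score'],onz(p,x['point'],.047)) for x in a],[(x['score'],onz(t,x['point'],.047)) for x in b])
E
```

```text
t 9.07 [0.473  0.3495 0.0337] yaw 85.4 | delta [-0.0016  0.0372  0.0038] turn -0.002 q [ 0.59  0.3   1.96 -0.    0.88  0.67]
[ 0.75492177 -0.66062977 -0.0933109 ]
[(0.67, array([0.50842246, 0.33402659, 0.047     ]))] [(0.73, array([0.5127467 , 0.34339425, 0.047     ]))]
```

step_arm(series=[0,0.01,0,0,0,0.02,0,0,0,0.02,0,0])

```text
time: 9.65
tool_pos: [0.4923, 0.3477, 0.0329]
tcp_rot: [2.308, 2.131, 0.002]
wrist_force: [-0.9, -0.4, -0.5]
width: -0.001
grip_force: 0.0
```

step_arm(series=[0,0.005,0,0,0,0.01,0,0,0,0.01,0,0])

```text
time: 10.02
tool_pos: [0.4984, 0.3469, 0.0324]
tcp_rot: [-2.306, -2.129, 0.007]
wrist_force: [-9.5, 1.8, 6.1]
width: -0.0
grip_force: 4.7
```

step_arm(series=[0,-0.05,0,0,0,-0.07,0,0,0,-0.07,-0.06,0,0,-0.07,-0.12,0,0,-0.07,-0.18,0,0,-0.07,-0.24,0,0,-0.07,-0.28,0])

```text
time: 10.9
tool_pos: [0.4326, 0.3529, 0.317]
tcp_rot: [2.306, 2.131, 0.009]
wrist_force: [0.7, 0.4, 0.9]
width: 0.005
grip_force: 0.0
```

```bash
python3 - <<'E'
from h import *
delta((.49,-.289,.33),4.6)
t=shot('top')
print('handle',[(x['score'],onz(t,x['point'],.047)) for x in viewer.spot_point(t,'chest_drawer0_handle')[:2]])
save(t,'pics/top2.png',cv2.resize(t['image'][90:290,80:320],None,fx=2.5,fy=2.5))
E
```

```text
t 10.9 [0.4326 0.3529 0.317 ] yaw 85.5 | delta [-0.6353  0.1079 -0.0147] turn 1.412 q [ 0.64 -0.    1.75 -0.    1.39  0.72]
handle []
```

View pics/top2.png

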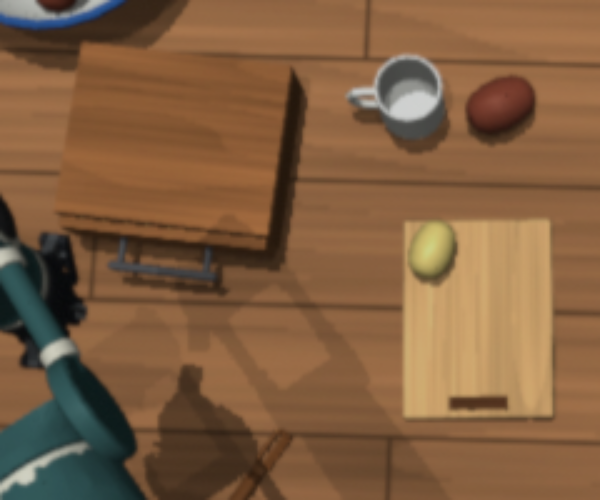

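The drawer front is flush under the chest top, with no interior showing at crop (165,230). The mug, potatoes and board are undisturbed. Next, the steel.

step_arm(series=[-0.635,0.108,-0.015,1.412,-0.635,0.108,-0.015,1.412,-0.635,0.108,-0.015,1.412,-0.635,0.108,-0.015,1.412,-0.635,0.108,-0.015,1.412,-0.635,0.108,-0.015,1.412,-0.635,0.108,-0.015,1.412,-0.635,0.108,-0.015,1.412], gripper=0.65)

```text
time: 12.0
tool_pos: [0.4756, -0.1479, 0.3235]
tcp_rot: [3.139, 0.119, 0.0]
wrist_force: [0.6, 0.8, -0.5]
width: 0.65
grip_force: 0.0
```

```bash
python3 -c "
from h import *
delta((.49,-.289,.33),4.6)"
```

```text
t 12.0 [ 0.4756 -0.1479  0.3235] yaw 4.3 | delta [ 0.0037  0.1418 -0.0065] turn -0.005 q [-0.35 -0.12  1.85 -0.    1.42  1.14]
```

step_arm(series=[0.004,0.142,-0.007,-0.005,0.004,0.142,-0.007,-0.005,0.004,0.142,-0.007,-0.005,0.004,0.142,-0.007,-0.005])

```text
time: 12.5
tool_pos: [0.4909, -0.2875, 0.3301]
tcp_rot: [-3.138, -0.13, 0.002]
wrist_force: [-0.1, 0.1, 1.3]
width: 0.649
grip_force: 0.0
```

```bash
python3 - <<'E'
from h import *
p=shot('wrist'); save(p,'pics/w5.png'); t=shot('top')
for n in ('steel_hole','steel'):
  for q in (p,t): print(n,[(np.round(d['point']),d['score'],onz(q,d['point'],.166)) for d in viewer.spot_point(q,n)[:2]])
delta((.569,-.289,.33),4.6)
E
```

```text
steel_hole [(array([288.,  72.]), 0.61, array([ 0.6068639 , -0.29207231,  0.166     ]))]
steel_hole [(array([372., 164.]), 0.79, array([ 0.61269837, -0.30389846,  0.166     ])), (array([280., 135.]), 0.44, array([ 0.68887768, -0.04953279,  0.166     ]))]
steel [(array([289.,  77.]), 0.81, array([ 0.60309967, -0.29355922,  0.166     ]))]
steel [(array([364., 166.]), 0.54, array([ 0.60787827, -0.28232646,  0.166     ]))]
t 12.8 [ 0.4914 -0.2853  0.3314] yaw 5.0 | delta [0.077  0.0104 0.0015] turn 0.007 q [-0.57  0.02  1.7   0.    1.42  0.91]
```

View pics/w5.png

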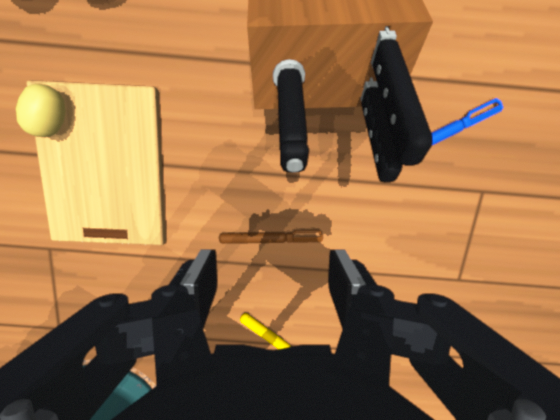

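```bash
python3 - <<'E'
from h import *
np.set_printoptions(precision=4,suppress=True)
p=shot('wrist')
a=onz(p,(293,165),.241); b=onz(p,(289,73),.1685); d=b-a; print(a,b,np.degrees(np.arctan2(d[1],d[0])),np.linalg.norm(d[:2]))
for q in ((250,25),(430,20)): print(onz(p,q,.196))
g=a+(b-a)*.45; print('grasp',g)
delta((g[0],g[1],.33),5.5)
E
```

```text
[ 0.5309 -0.2978  0.241 ] [ 0.6071 -0.2909  0.1685] 5.181366995871025 0.0764963892141207
[ 0.6357 -0.2547  0.196 ]
[ 0.6519 -0.3998  0.196 ]
grasp [ 0.5652 -0.2947  0.2084]
t 12.85 [ 0.4914 -0.2855  0.3315] yaw 5.0 | delta [0.0728 0.0156 0.0015] turn -0.009 q [-0.57  0.02  1.7   0.    1.42  0.91]
```

The steel's handle runs from its guard (289,73) to its end (293,165). The knife handles at (370–430,30–180) are clear to the right. Moving above the handle, then down.

step_arm(series=[0.073,0.0156,0,-0.009,0.073,0.0156,0,-0.009,0.073,0.0156,0.05,-0.009,0.073,0.0156,0.1,-0.009,0.073,0.0156,0.1,-0.009])

```text
time: 13.48
tool_pos: [0.562, -0.2938, 0.2261]
tcp_rot: [-3.132, -0.148, 0.014]
wrist_force: [-0.2, 0.6, -0.7]
width: 0.649
grip_force: 0.0
```

```bash
python3 - <<'E'
from h import *
delta((.565,-.2945,.189),5.5); p=shot('wrist'); save(p,'pics/w6.png'); print(monitor.read_state()['wrist_force'])
E
```

```text
t 13.47 [ 0.562  -0.2938  0.2261] yaw 5.4 | delta [0.0032 0.0012 0.037 ] turn -0.001 q [-0.52  0.2   1.69 -0.    1.26  0.96]
[-0.60676914  0.35065954  0.34705155]
```

View pics/w6.png

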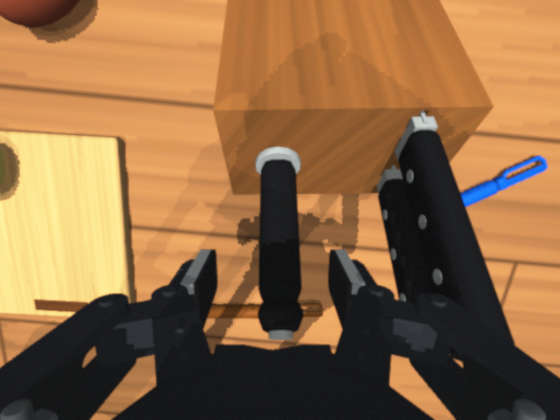

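The handle at column 280 sits between the fingertips (200 and 345). The knife at column 430 and beyond stays clear. I'll narrow the opening a little, finish the descent and grip.

step_arm(series=[0.002,0.002,0.01,0,0.002,0.002,0.025,0,0.002,0.002,0.037,0,0.002,0.002,0.037,0], gripper=0.5)

```text
time: 14.02
tool_pos: [0.5665, -0.2975, 0.1926]
tcp_rot: [-3.137, -0.147, 0.004]
wrist_force: [-0.4, 0.6, 0.2]
width: 0.501
grip_force: 0.0
```

step_arm(series=[0,0,0,0,0,0,0,0,0,0,0,0,0,0,0,0], gripper=0, newtons=80)

```text
time: 14.52
tool_pos: [0.5677, -0.2977, 0.1948]
tcp_rot: [-3.138, -0.148, -0.001]
wrist_force: [-0.7, 2.6, 2.6]
width: 0.243
grip_force: 78.3
```

step_arm(series=[-0.015,0,-0.015,0,-0.03,0,-0.03,0,-0.045,0,-0.045,0,-0.06,0,-0.06,0])

```text
time: 15.02
tool_pos: [0.5066, -0.3038, 0.2553]
tcp_rot: [3.138, 0.147, 0.0]
wrist_force: [1.8, 0.4, -0.1]
width: 0.248
grip_force: 78.1
```

step_arm(series=[-0.02,0,-0.02,0,-0.04,0,-0.04,0,-0.06,0,-0.06,0,-0.08,0,-0.08,0,-0.08,0,-0.08,0])

```text
time: 15.65
tool_pos: [0.427, -0.3122, 0.3371]
tcp_rot: [3.135, 0.144, 0.004]
wrist_force: [0.3, -0.1, -2.5]
width: 0.245
grip_force: 78.2
```

```bash
python3 - <<'E'
from h import *
np.set_printoptions(precision=3,suppress=True)
P={n:shot(n) for n in('top','side')}; D={}
for l in ('steel','steel_mid','steel_tip'):
    D[l]=[viewer.spot_point(P[n],l)[:1] for n in P]; print(l,D[l])
    if all(D[l]): print(tri([ray(P[n],d[0]['point']) for n,d in zip(P,D[l])]))
delta((.40,-.07,.31),1.7)
save(P['side'],'pics/s2.png',cv2.resize(P['side']['image'][90:320,150:430],None,fx=2.5,fy=2.5))
E
```

```text
steel [[{'point': [380.1, 211.2], 'score': 0.49}], [{'point': [291.1, 215.3], 'score': 0.58}]]
[ 0.463 -0.3    0.302]
steel_mid [[{'point': [379.1, 192.6], 'score': 0.5}], [{'point': [314.6, 226.0], 'score': 0.7}]]
[ 0.519 -0.304  0.264]
steel_tip [[{'point': [374.1, 176.8], 'score': 0.6}], [{'point': [332.6, 242.6], 'score': 0.64}]]
[ 0.57  -0.303  0.199]
t 16.05 [ 0.428 -0.311  0.333] yaw 5.4 | delta [-0.005 -0.242  0.024] turn 0.065 q [-0.67 -0.06  1.77  0.    1.43  0.8 ]
```

View pics/s2.png

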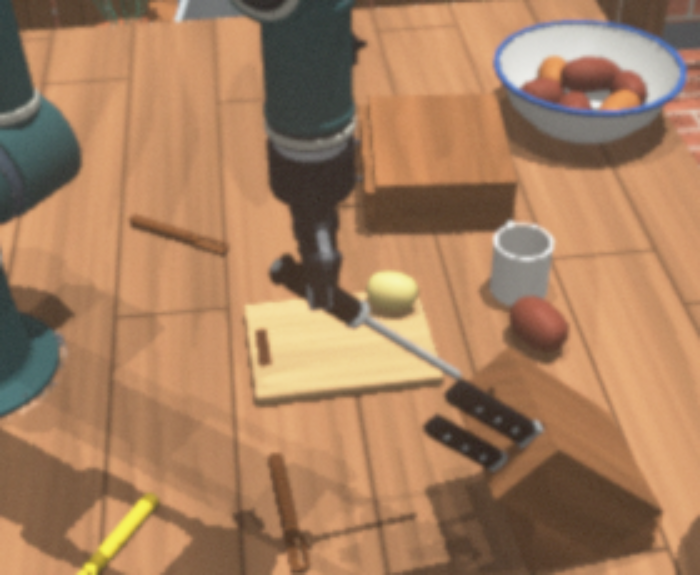

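The steel is out of the block, still leaning about 45° tip-down, in the side crop from (290,265) to (465,375). The tool cannot tilt, so I'll press the rod on the chest top to pivot it level in the grip.

step_arm(series=[0.091,-0.625,0,0,0.091,-0.625,0,0,0.091,-0.625,0,0,0.091,-0.625,0,0,0.091,-0.625,0,0,0.091,-0.625,0,0,0.091,-0.625,0,0,0.091,-0.625,0,0])

```text
time: 17.05
tool_pos: [0.4531, 0.1906, 0.3341]
tcp_rot: [3.138, 0.148, 0.0]
wrist_force: [1.3, 0.2, -2.9]
width: 0.243
grip_force: 78.9
```

```bash
python3 - <<'E'
from h import *
delta((.46,.32,.24),5.4); print(monitor.read_state()['wrist_force'])
E
```

```text
t 17.05 [0.4531 0.1906 0.3341] yaw 5.4 | delta [ 0.019  -0.1281  0.0941] turn 0.0 q [ 0.35 -0.14  1.84 -0.    1.44  1.82]
[ 1.27755154  0.19973464 -2.86038527]
```

step_arm(series=[0.019,-0.128,0,0,0.019,-0.128,0,0,0.019,-0.128,0,0,0.019,-0.128,0.05,0,0.019,-0.128,0.09,0,0.019,-0.128,0.094,0])

```text
time: 17.8
tool_pos: [0.4579, 0.3153, 0.2359]
tcp_rot: [3.134, 0.147, -0.012]
wrist_force: [0.3, 0.2, -2.4]
width: 0.243
grip_force: 79.3
```

step_arm(series=[0,0,0.01,0,0,0,0.02,0,0,0,0.03,0], newtons=30)

```text
time: 18.18
tool_pos: [0.4603, 0.3187, 0.2135]
tcp_rot: [-3.135, -0.147, -0.001]
wrist_force: [-12.4, -0.3, 14.9]
width: 0.246
grip_force: 80.8
```

```bash
python3 - <<'E'
from h import *
delta((.44,.32,.075),5.4); print(monitor.read_state()['wrist_force'],monitor.read_state()['torque'])
E
```

```text
t 18.18 [0.4603 0.3187 0.2135] yaw 5.4 | delta [-0.0202 -0.0028  0.1385] turn -0.001 q [0.56 0.06 1.88 0.   1.21 2.04]
[-12.40289836  -0.32050208  14.92149403] [-0.02445803  1.33629863  0.02257704]
```

step_arm(series=[-0.004,0,0.004,0,-0.008,0,0.01,0,-0.012,0,0.016,0], gripper=0, newtons=20)

```text
time: 18.55
tool_pos: [0.4483, 0.317, 0.1955]
tcp_rot: [-3.136, -0.147, -0.001]
wrist_force: [-4.5, 0.4, 5.6]
width: 0.247
grip_force: 77.2
```

step_arm(series=[-0.004,0,0.01,0,-0.008,0,0.02,0,-0.012,0,0.03,0,-0.012,0,0.03,0])

```text
time: 19.05
tool_pos: [0.4358, 0.3149, 0.1633]
tcp_rot: [3.137, 0.148, -0.002]
wrist_force: [-2.3, -0.6, 1.7]
width: 0.242
grip_force: 73.6
```

```bash
cat > st.py <<'E'
from h import *
np.set_printoptions(precision=3,suppress=True)
P={n:shot(n) for n in('top','side')}; X={}
for l in ('steel','steel_mid','steel_tip'):
    D=[viewer.spot_point(P[n],l)[:1] for n in P]
    if all(D): X[l]=tri([ray(P[n],d[0]['point']) for n,d in zip(P,D)]); print(l,X[l],[(d[0]['point'],d[0]['score']) for d in D])
    else: print(l,D)
if 'steel' in X and 'steel_tip' in X:
    d=X['steel_tip']-X['steel']; print('len',np.linalg.norm(d),'down deg',np.degrees(np.arcsin(-d[2]/np.linalg.norm(d))))
s=monitor.read_state(); g=s['tool_pos']-np.array([0,0,-.019]); print('grasp',g,s['wrist_force'],s['grip_force'],s['time'])
E
python3 st.py
```

```text
steel [0.491 0.331 0.143] [([140.1, 200.7], 0.62), ([277.2, 135.4], 0.77)]
steel_mid [0.554 0.316 0.135] [([147.7, 181.2], 0.76), ([296.3, 137.7], 0.64)]
steel_tip [0.622 0.324 0.096] [([149.9, 158.7], 0.57), ([312.4, 144.6], 0.66)]
len 0.13939707747360655 down deg 19.76416715593502
grasp [0.436 0.315 0.183] [-2.584  0.891  0.332] 73.5533058643341 19.45
```

The steel is pivoting as intended, now about 25° down. I'll keep lowering.

step_arm(series=[-0.003,0,0.015,0,-0.006,0,0.03,0,-0.009,0,0.045,0,-0.01,0,0.06,0,-0.01,0,0.07,0,-0.01,0,0.08,0,-0.01,0,0.087,0,-0.01,0,0.087,0])

```text
time: 20.45
tool_pos: [0.4265, 0.3142, 0.0768]
tcp_rot: [3.138, 0.147, -0.001]
wrist_force: [-0.1, -0.5, 1.2]
width: 0.244
grip_force: 71.4
```

```bash
python3 st.py
```

```text
steel [0.498 0.323 0.094] [([147.8, 203.6], 0.76), ([281.4, 147.3], 0.82)]
steel_mid [0.559 0.314 0.103] [([151.4, 180.8], 0.82), ([297.1, 145.5], 0.52)]
steel_tip [ 0.537 -0.241  0.46 ] [([367.1, 162.3], 0.67), ([315.8, 145.2], 0.56)]
len 0.6730411098493742 down deg -32.943919377685944
grasp [0.427 0.314 0.096] [-0.914 -0.431 -0.388] 71.23289108276367 20.85
```

Nearly level. I'll firm the grip, lift, and carry the steel over the board.

step_arm(series=[0,0,0,0,0,0,0,0,0,0,0,0], gripper=0, newtons=110)

```text
time: 21.22
tool_pos: [0.4265, 0.3142, 0.0773]
tcp_rot: [3.138, 0.147, 0.0]
wrist_force: [0.4, 0.3, -0.0]
width: 0.24
grip_force: 109.5
```

step_arm(series=[0,0,-0.02,0,0,0,-0.05,0,0,0,-0.08,0,0,0,-0.1,0,0,0,-0.1,0])

```text
time: 21.85
tool_pos: [0.4273, 0.315, 0.1788]
tcp_rot: [-3.136, -0.147, -0.004]
wrist_force: [-0.2, -0.3, -2.9]
width: 0.235
grip_force: 109.5
```

```bash
python3 st.py; python3 -c "
from h import *
delta((.405,-.04,.165),1.7)"
```

```text
steel [0.489 0.324 0.199] [([137.0, 199.2], 0.86), ([276.8, 122.9], 0.68)]
steel_mid [0.564 0.332 0.188] [([137.0, 173.1], 0.91), ([297.9, 122.9], 0.69)]
steel_tip [0.639 0.338 0.175] [([138.0, 147.6], 0.58), ([318.2, 123.6], 0.63)]
len 0.15288361628259375 down deg 8.958656145073641
grasp [0.426 0.314 0.195] [-0.141  0.529 -2.43 ] 109.49126601219177 22.25
t 22.25 [0.426  0.3139 0.1762] yaw 5.4 | delta [-0.054   0.3504  0.0116] turn 0.064 q [0.59 0.03 1.97 0.   1.14 2.07]
```

step_arm(series=[-0.02,0.04,0,0.01,-0.03,0.09,0.01,0.02,-0.04,0.14,0.018,0.03,-0.045,0.19,0.018,0.04,-0.05,0.24,0.018,0.05,-0.054,0.29,0.018,0.064,-0.054,0.33,0.018,0.064,-0.054,0.35,0.018,0.064])

```text
time: 23.25
tool_pos: [0.4054, -0.0412, 0.1592]
tcp_rot: [3.141, 0.043, 0.0]
wrist_force: [-0.6, -0.7, -2.8]
width: 0.238
grip_force: 109.5
```

step_arm(series=[0,0,0,0,0,0,0,0,0,0,0,0,0,0,0,0])

```text
time: 23.75
tool_pos: [0.4055, -0.0385, 0.1592]
tcp_rot: [-3.141, -0.049, 0.0]
wrist_force: [-0.2, -1.6, -2.9]
width: 0.236
grip_force: 109.5
```

```bash
python3 st.py; python3 -c "
from h import *
p=shot('side'); save(p,'pics/s3.png',cv2.resize(p['image'][90:320,150:430],None,fx=2.5,fy=2.5)); delta((.405,-.04,.158),1.7)"
```

```text
steel [ 0.588  0.339 -0.097] [([156.5, 157.5], 0.74), ([283.5, 190.9], 0.81)]
steel_mid [ 0.54  -0.039  0.181] [([274.6, 185.8], 0.72), ([305.5, 186.9], 0.65)]
steel_tip [0.667 0.055 0.116] [([243.6, 133.1], 0.63), ([329.4, 185.2], 0.96)]
len 0.36420991008395204 down deg -35.900231143301426
grasp [ 0.406 -0.039  0.178] [-0.331  0.    -1.612] 109.50201630592346 24.15
t 24.2 [ 0.4056 -0.0392  0.1593] yaw 1.7 | delta [-0.0006  0.0008  0.0013] turn 0.0 q [-0.16 -0.2   2.22  0.    1.12  1.38]
```

View pics/s3.png

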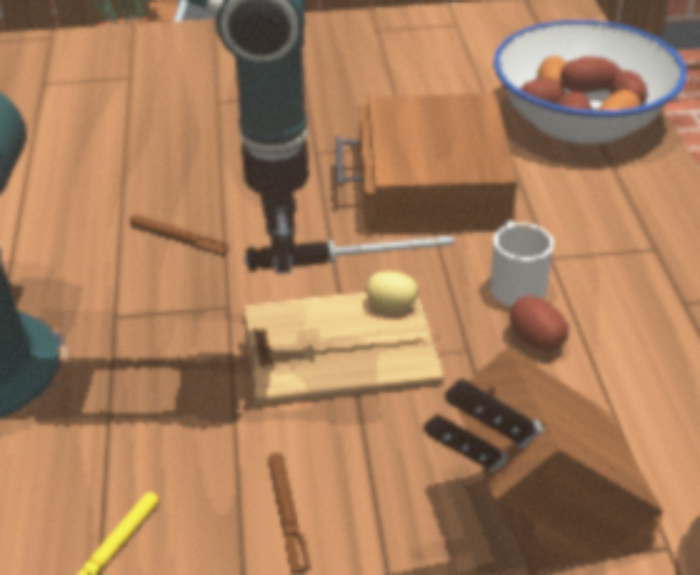

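The rod is level over the board, from (250,258) to (453,240) in the crop. The drawer is shut, and the knives, potatoes and mug are in place.

```bash
python3 -c "
from workcell import job
print(job.finish_job())"
```

```text
the job is handed in; nothing more can be done
None
```

I put the peeler in the drawer, pushed the drawer shut, and handed the job in at about 24 s with the honing steel held level about 15 cm over the board, tip pointing away; the hand-in call returned no verdict.

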